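Unstack the cheese wedges and pack them head to tail in the deli trays

TASK

Take the two stacks of cheese wedges apart and pack them for the counter: both orange wedges in the black tray, both pale yellow wedges in the green tray. In each tray lay the two wedges flat on the floor of the tray, right side up and straight, side by side and head to tail (the wide end of one beside the narrow end of the other, slanting sides facing each other) so that together they fill the rectangle. Leave the two spice shakers and the red-lidded sauce pot standing where they are.

Things in the scene. Friction and masses are not known exactly. Their poses are not given: they have to be found in the camera images.
- orange_label: orange cheese wedge with a round dark-blue and white sticker on top, rigid, 110 g, 44 high. Plan: right trapezoid 60 long, end faces at x=-12 (wide end, brown rind, 58) and x=+48 (narrow, 26); square side y=-15; slanting side from y=+43 (wide end) to +11. Origin on the underside; x to the narrow end. Grasp the end faces at x=18, y=0, tips 18 or more above its foot. Starts askew on top of a wedge of the other colour.
- pale_label: pale yellow cheese wedge with a round dark-blue and white sticker on top, rigid, 110 g, 44 high. Plan: right trapezoid 60 long, end faces at x=-12 (wide end, tan rind, 58) and x=+48 (narrow, 26); square side y=-15; slanting side from y=+43 (wide end) to +11. Origin on the underside; x to the narrow end. Grasp the end faces at x=18, y=0, tips 18 or more above its foot. Starts askew on top of a wedge of the other colour.
- orange_plain: orange cheese wedge without a sticker, rigid, 110 g, 44 high. Plan: right trapezoid 60 long, end faces at x=-12 (wide end, brown rind, 58) and x=+48 (narrow, 26); square side y=-15; slanting side from y=+43 (wide end) to +11. Origin on the underside; x to the narrow end. Grasp the end faces at x=18, y=0, tips 18 or more above its foot. Starts under one of the other colour, on a fixed round board 10 high, 120 across.
- pale_plain: pale yellow cheese wedge without a sticker, rigid, 110 g, 44 high. Plan: right trapezoid 60 long, end faces at x=-12 (wide end, tan rind, 58) and x=+48 (narrow, 26); square side y=-15; slanting side from y=+43 (wide end) to +11. Origin on the underside; x to the narrow end. Grasp the end faces at x=18, y=0, tips 18 or more above its foot. Starts under one of the other colour, on a fixed round board 10 high, 120 across.
- black_tray: black tray for orange cheese, fixed. Outside 88 (x) by 114 (y) by 12 high, inside 80 by 106, floor 4 thick. Origin: centre of its underside, on the table. A pair fits along x, head to tail, square sides at the -y and +y walls: centred, one wedge has its origin at (-18, -31, 4), x along tray x; the other at (18, 31, 4), x reversed. Either wedge on either side. Sizes in mm.
- green_tray: green tray for pale yellow cheese, fixed. Outside 88 (x) by 114 (y) by 12 high, inside 80 by 106, floor 4 thick. Origin: centre of its underside, on the table. A pair fits along x, head to tail, square sides at the -y and +y walls: centred, one wedge has its origin at (-18, -31, 4), x along tray x; the other at (18, 31, 4), x reversed. Either wedge on either side. Sizes in mm.
- blue_shaker: bystander, loose, to be left alone: a white spice shaker with a dark-blue cap, 43 mm across, 88 mm high. Origin at the centre of its underside.
- black_shaker: bystander, loose, to be left alone: a brown spice shaker with a black cap, 43 mm across, 88 mm high. Origin at the centre of its underside.
- sauce_pot: bystander, loose, to be left alone: a low white sauce pot with a red lid, 72 mm across, 41 mm high. Origin at the centre of its underside.
Mind the look-alikes: they are no part of the job. What is shaped like the black_tray but pink or purple is not meant.

How it is judged:
At the end, for the whole second after the job is handed in: Orange pair in the black tray, pale pair in the green, released, still: origins 1-8 mm above the tray's origin, tilt < 0.06, length within 0.22 rad of tray x. In each tray one wedge's origin at x -30 to -6, y -41 to -13 mm (tray frame), the other's at x 6 to 30, y 13 to 41 (((x of orange_label in the frame of black_tray between 0.006 and 0.03 m and y of orange_label in the frame of black_tray between 0.013 and 0.041 m and x of orange_plain in the frame of black_tray between -0.03 and -0.006 m and y of orange_plain in the frame of black_tray between -0.041 and -0.013 m) or (x of orange_label in the frame of black_tray between -0.03 and -0.006 m and y of orange_label in the frame of black_tray between -0.041 and -0.013 m and x of orange_plain in the frame of black_tray between 0.006 and 0.03 m and y of orange_plain in the frame of black_tray between 0.013 and 0.041 m)) and z of orange_label in the frame of black_tray between 0.001 and 0.008 m and angle between each of orange_label, orange_plain, pale_label, pale_plain's own z axis and vertical below 0.06 rad and angle between the x axis of each of orange_label, orange_plain and the x axis of black_tray, either way round below 0.22 rad and linear speed of each of orange_label, orange_plain, pale_label, pale_plain below 0.02 m/s and contact force between each of orange_label, orange_plain, pale_label, pale_plain and the fingers below 0.05 N and z of orange_plain in the frame of black_tray between 0.001 and 0.008 m and ((x of pale_label in the frame of green_tray between 0.006 and 0.03 m and y of pale_label in the frame of green_tray between 0.013 and 0.041 m and x of pale_plain in the frame of green_tray between -0.03 and -0.006 m and y of pale_plain in the frame of green_tray between -0.041 and -0.013 m) or (x of pale_label in the frame of green_tray between -0.03 and -0.006 m and y of pale_label in the frame of green_tray between -0.041 and -0.013 m and x of pale_plain in the frame of green_tray between 0.006 and 0.03 m and y of pale_plain in the frame of green_tray between 0.013 and 0.041 m)) and z of pale_label in the frame of green_tray between 0.001 and 0.008 m and angle between the x axis of each of pale_label, pale_plain and the x axis of green_tray, either way round below 0.22 rad and z of pale_plain in the frame of green_tray between 0.001 and 0.008 m); the robot touches nothing.
It fails at once if the blue shaker is moved by more than 30 mm or tipped over (distance of blue_shaker from where it was at the start of the episode above 0.03 m or angle between blue_shaker's own z axis and vertical above 0.5 rad).
It fails at once if the black shaker is moved by more than 30 mm or tipped over (distance of black_shaker from where it was at the start of the episode above 0.03 m or angle between black_shaker's own z axis and vertical above 0.5 rad).
It fails at once if the sauce pot is moved by more than 30 mm or tipped over (distance of sauce_pot from where it was at the start of the episode above 0.03 m or angle between sauce_pot's own z axis and vertical above 0.5 rad).
It also fails if it takes over 112 s, if anything falls off the work surface, if the arm or the gripper's body presses on something with over 40 N, if the wrist force passes 120 N, or if a joint passes its speed limit or range.

ROBOT

A 7-joint arm with a two-finger parallel gripper is mounted at the origin on the work surface. World frame = base frame: x ahead of the robot, y to its left, z up, the work surface at z = 0. Lengths are in m, angles in rad, forces in N, time in s.
With the tool pointing down it reaches from about 0.4 to 0.875 m from the base axis. Payload 4.4 kg.
Tool frame: the origin (TCP) lies midway between the tips of the shut fingers; the grasp point (between the pads) lies 19 mm behind it; z points along the fingers, y is the direction in which the jaws open and shut (so a half turn about z gives the same grasp; the last joint's range is limited). The gripper opens to 85 mm and grips with 20 to 120 N. Pads are 22 mm wide; open, the fingers measure 114 mm over their backs; the gripper's body (76 mm by 85 mm) begins 54 mm behind the grasp point. The pads swing forward as they close: fully open they stand 13 mm farther back than shut.
Start: joints at [-1.248, 0.628, 0.038, 1.517, -0.027, 0.996, -0.02], TCP at [0.246, 0.602, 0.21] pointing down, gripper open.
Joint ranges: [-3.06, 3.06], [-0.37, 2.12], [-1.25, 1.32], [0.18, 2.47], [-1.1, 4.24], [0.23, 1.98], [-2.94, 2.94]. Speed limits (rad/s): [2.57, 2.57, 3.14, 3.14, 3.14, 3.14, 3.14].

INTERFACE

Orientations are given as a 3x3 rotation matrix whose columns are the frame's x, y, z axes.
In Python, from station import read_state, camera, job_done, look_for, silhouettes, place_of gives the robot as it stands. The module is installed in compiled form; this text tells all that it offers.
- The arm moves only by the shell command python3 -m inch 'ROWS' [OPENING] [FORCE]. ROWS is JSON, a list that holds one entry, the list of rows, each a list of 4 numbers: the shift along the tool's x, y, z in mm, then the turn about the tool's z in degrees. In form: [[[dx, dy, dz, turn], ...]]. A call has 1 to 20 rows; each row is the pose to reach, as a shift and turn from the pose measured when the call began, along the tool's axes at that moment; what a row does not reach only later rows make up. A row lasts 1/10 s, in which the tool goes at most 50 mm and 8.59 degrees, less where a joint would pass 70% of its speed; a pose out of reach is approached as far as the arm can. A call with a gripper value outside its range is refused whole. OPENING is the opening, from 0 (shut) to 1 (fully open), set as the call begins (- or left out, the last holds). The fingers move at their own pace and stop on an object; FORCE is the grip in N (left out, the last holds). Time passes only in rows, so rows that repeat a pose let the fingers close. It gives the time, the measured TCP pose, the force and the opening at its end, in the units of the state.
- read_state(): the state, without advancing time (a new reading comes with each control period).
- camera(name): name is "side" or "top"; returns a dict with "frame" (480x640x3 uint8, blue, green, red), "vertical_fov" (degrees; the focal length in pixels is half the picture's height over the tangent of half this angle, whatever the lens; pixels are square), "cx", "cy" (the principal point, pixels), "world_to_cam" (4x4, takes a point from world to camera coordinates). Camera axes: x right, y down, z forward; pixel columns grow to the right and rows downward; lengths in m; the calibration is good to about 2 mm. A picture is of the moment at which its call begins. There is no depth.
- job_done(): hands the job in, once; it reports no verdict.
Trained networks look in a picture, given as the dict that the camera call returned (one of the last four; its "shot" number tells which), for a name from the list of things; names that differ only in an ending like _2 or _b are one class to them, and where a whole thing is asked for, a point or a joint stands for the part that bears it (a point fixed in the world has none). Each returns a list of dicts, best first, with "confidence" (0 to 1); they miss things now and then, are a little off and sometimes report something else, mostly with a low value. They report only what shows in the picture. A call takes as long as a camera call. They do not tell look-alikes from the thing itself.
- look_for(name, picture): "xy" ([column, row] as shares, 0 to 1, of the picture: columns of its width, rows of its height, amid what is visible of it).
- silhouettes(name, picture): "mask" (480x640 bool, what is visible of it) and "xy" ([column, row] as shares, 0 to 1, of the picture: columns of its width, rows of its height, amid what is visible of it).
- place_of(name, picture): "xy" ([column, row] as shares, 0 to 1, of the picture: columns of its width, rows of its height: a listed point, or the origin of a listed thing).
The state is a dict: "t": time; "joints": joint angles; "dq": joint speeds; "joint_efforts": joint torques, N m; "eef_pos": TCP position; "orientation": TCP orientation; "wrist_force": force on the tool from outside, world axes, zero at the start; "wrist_torque": the same for the moment, N m; "opening": finger opening in m.
Only numpy, scipy, OpenCV 4.12 (cv2) and the standard library are available. Lean on these libraries where they do the work, as an engineer would, in place of code of your own. Each camera call takes 0.05 s, during which the arm holds its last target. There are 200 camera calls.

## Working session

There is one attempt and no reset: what is moved stays moved. The work goes in short steps, Python scripts to look and compute and a shell command to move; the robot and the scene stay as the last step left them, time stands still between calls to the robot, and variables do not carry over. Pictures are saved under pics/ and viewed, about 12 in all and at most 16, crops included, and the job is handed in when it is done.

```bash
mkdir -p pics; cat > h.py <<'E'
import numpy as np, cv2
from station import *
def K(c):
    f=240/np.tan(np.radians(c["vertical_fov"])/2); return f,c["cx"],c["cy"]
def ray(c,u,v,z):
    f,cx,cy=K(c); M=np.array(c["world_to_cam"]); R=M[:3,:3]; o=-R.T@M[:3,3]
    d=R.T@np.array([(u-cx)/f,(v-cy)/f,1]); return o+d*(z-o[2])/d[2]
def proj(c,P):
    f,cx,cy=K(c); M=np.array(c["world_to_cam"]); p=(M[:3,:3]@np.atleast_2d(P).T).T+M[:3,3]
    return np.c_[f*p[:,0]/p[:,2]+cx,f*p[:,1]/p[:,2]+cy]
E
python3 - <<'E'
from h import *
s=read_state(); print(s)
for n in("top","side"):
    c=camera(n); cv2.imwrite(f"pics/{n}0.png",c["frame"]); M=np.array(c["world_to_cam"]); print(n,-M[:3,:3].T@M[:3,3],c["vertical_fov"],M[:3,:3].round(2).tolist())
    for o in "orange_label pale_label orange_plain pale_plain black_tray green_tray blue_shaker black_shaker sauce_pot".split():
        z=dict(orange_label=.054,pale_label=.054,orange_plain=.01,pale_plain=.01).get(o,0)
        print(o,[(np.round([p["xy"][0]*640,p["xy"][1]*480]).tolist(),ray(c,p["xy"][0]*640,p["xy"][1]*480,z).round(3).tolist(),round(p["confidence"],2)) for p in place_of(o,c)[:3]])
E
```

```text
{'t': 0.0, 'joints': array([-1.24778747,  0.62932357,  0.0384688 ,  1.51839111, -0.02698179,
        0.99629019, -0.01999972]), 'dq': array([-0.00140763,  0.00051934,  0.00014636,  0.00140857,  0.00011043,
       -0.00105599, -0.00054654]), 'joint_efforts': array([-1.18146450e-03, -5.63382411e+01,  1.22660592e+00, -1.93435907e+01,
        1.12046339e-02,  1.04527056e-02, -1.48359140e-05]), 'eef_pos': array([0.24614507, 0.60086382, 0.20869685]), 'orientation': array([[-9.25356711e-01,  3.79096971e-01, -6.66314739e-04],
       [ 3.79097552e-01,  9.25355015e-01, -1.77242660e-03],
       [-5.53438706e-05, -1.89272514e-03, -9.99998207e-01]]), 'wrist_force': array([-0.69401232, -0.14145203, -0.43912624]), 'wrist_torque': array([-0.07895523, -0.03610317,  0.03858431]), 'opening': 0.08550560760147392}
top [ 0.26756827 -0.01146738  1.18360806] 51.29720621435136 [[0.0, -1.0, -0.0], [-0.98, -0.0, -0.2], [0.2, 0.0, -0.98]]
orange_label [([455.0, 226.0], [0.537, -0.334, 0.054], 0.87), ([428.0, 178.0], [0.654, -0.276, 0.054], 0.47)]
pale_label [([257.0, 208.0], [0.58, 0.129, 0.054], 0.56)]
orange_
[... 761 characters left out ...]
, -0.43, -0.85], [0.5, 0.69, -0.53]]
orange_label [([492.0, 347.0], [0.533, -0.329, 0.054], 0.75)]
pale_label [([324.0, 212.0], [0.581, 0.112, 0.054], 0.9)]
orange_plain [([327.0, 233.0], [0.582, 0.1, 0.01], 0.7)]
pale_plain [([492.0, 384.0], [0.519, -0.348, 0.01], 0.77)]
black_tray [([245.0, 252.0], [0.416, 0.151, 0.0], 0.93), ([164.0, 238.0], [0.304, 0.298, -0.0], 0.78), ([281.0, 358.0], [0.321, -0.134, 0.0], 0.63)]
green_tray [([391.0, 284.0], [0.576, -0.097, 0.0], 0.86), ([494.0, 347.0], [0.591, -0.303, 0.0], 0.36)]
blue_shaker [([310.0, 191.0], [0.685, 0.307, -0.0], 0.61)]
black_shaker [([523.0, 318.0], [0.686, -0.29, 0.0], 0.57)]
sauce_pot [([286.0, 291.0], [0.411, -0.005, 0.0], 0.82)]
```

View pics/top0.png

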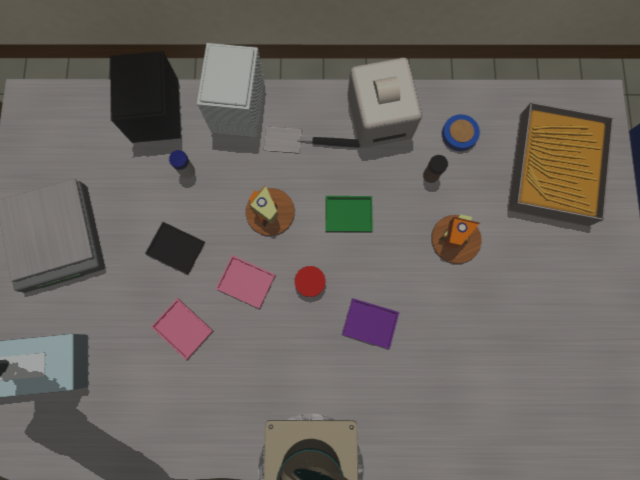

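View pics/side0.png

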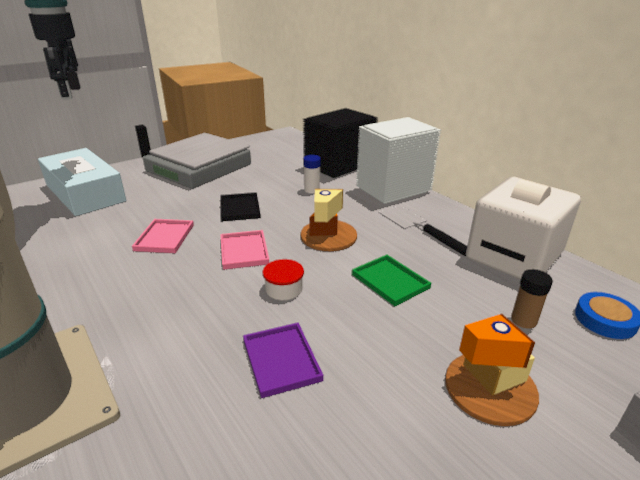

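```bash
cat >> h.py <<'E'
from scipy.optimize import minimize
W=np.array([[-12,-15],[48,-15],[48,11],[-12,43]])/1000.
T=np.array([[-44,-57],[44,-57],[44,57],[-44,57]])/1000.
S=4
def prism(poly,h,z,p):
    c,s=np.cos(p[2]),np.sin(p[2]); q=poly@np.array([[c,s],[-s,c]])+p[:2]
    return np.vstack([np.c_[q,np.full(4,z)],np.c_[q,np.full(4,z+h)]])
def render(c,P):
    m=np.zeros((480*S,640*S),np.uint8)
    hull=cv2.convexHull(((proj(c,P)+.5)*S).astype(np.float32)).astype(np.int32)
    cv2.fillConvexPoly(m,hull,1); return m
def fit(views,poly,h,z,x0,yaws):
    big=[(c,cv2.resize(m.astype(np.uint8),None,fx=S,fy=S,interpolation=0)) for c,m in views]
    def cost(p):
        s=0
        for c,m in big:
            r=render(c,prism(poly,h,z,p)); s+=1-(r&m).sum()/max(1,(r|m).sum())
        return s/len(big)
    res=[]
    for y in yaws:
        p0=np.array([*x0,y]); d=np.array([[0,0,0],[.012,0,0],[0,.012,0],[0,0,.3]])
        r=minimize(cost,p0,method="Nelder-Mead",options=dict(initial_simplex=p0+d,xatol=2e-4,fatol=1e-4,maxiter=150)); res.append((round(r.fun,3),r.x.round(4).tolist()))
    return sorted(res,key=lambda t:t[0])
def near(c,name,xyz,r=25):
    u=proj(c,xyz)[0]
    L=[s for s in silhouettes(name,c) if np.hypot(*(np.array(s["xy"])*[640,480]-u))<r]
    return L[0]["mask"] if L else None
E
cat > m1.py <<'E'
from h import *
t,s=camera("top"),camera("side")
ya=np.arange(8)*np.pi/4
for n,x0,z,h,P in (("orange_label",(.535,-.33),.054,.044,W),("pale_label",(.58,.12),.054,.044,W),("black_tray",(.491,.327),0,.012,T),("green_tray",(.574,-.092),0,.012,T)):
    V=[]
    for c in(t,s):
        m=near(c,n,[*x0,z+h/2])
        print(n,None if m is None else m.sum())
        if m is not None: V.append((c,m))
    if P is T: V=V[:2]
    for v in V: print("  single",fit([v],P,h,z,x0,ya if P is W else ya[:4])[:2])
    print("  both",fit(V,P,h,z,x0,ya if P is W else ya[:4])[:3])
    for v in V: v[0]["frame"][:]=np.where((cv2.morphologyEx(v[1].astype(np.uint8),cv2.MORPH_GRADIENT,np.ones((2,2)))>0)[...,None],0*v[0]["frame"]+np.uint8([255,0,255]),v[0]["frame"])
f=lambda c,x,y:cv2.resize(c["frame"][y-50:y+50,x-65:x+65],(400,300),interpolation=cv2.INTER_CUBIC)
cv2.imwrite("pics/c1.png",np.vstack([np.hstack([f(t,268,208),f(t,457,235)]),np.hstack([f(s,326,215),f(s,495,355)])]))
E
python3 m1.py
```

```text
orange_label 700
orange_label 2967
  single [(np.float64(0.062), [0.5339, -0.3315, 2.9081]), (np.float64(0.063), [0.534, -0.3318, 2.9012])]
  single [(np.float64(0.026), [0.5348, -0.3303, 2.912]), (np.float64(0.026), [0.535, -0.3301, 2.9139])]
  both [(np.float64(0.051), [0.5345, -0.3309, 2.9057]), (np.float64(0.052), [0.534, -0.3311, 2.9038]), (np.float64(0.052), [0.534, -0.331, 2.9044])]
pale_label 606
pale_label 798
  single [(np.float64(0.049), [0.5826, 0.1239, 4.0847]), (np.float64(0.049), [0.5829, 0.1238, 4.0782])]
  single [(np.float64(0.057), [0.583, 0.1228, 4.0716]), (np.float64(0.059), [0.583, 0.1235, 4.0754])]
  both [(np.float64(0.054), [0.5827, 0.1237, 4.0838]), (np.float64(0.056), [0.5832, 0.1238, 4.0758]), (np.float64(0.056), [0.5829, 0.1234, 4.074])]
black_tray 1774
black_tray 1025
  single [(np.float64(0.053), [0.4944, 0.3298, 2.7089]), (np.float64(0.054), [0.4943, 0.3295, -0.4381])]
  single [(np.float64(0.052), [0.4958, 0.329, 2.699]), (np.float64(0.053), [0.496, 0.3295, -0.442])]
  both [(np.float64(0.057), [0.4954, 0.3291, -0.4426]), (np.float64(0.057), [0.4951, 0.3296, 2.701]), (np.float64(0.312), [0.4947, 0.3293, 0.7595])]
green_tray 1720
green_tray 2301
  single [(np.float64(0.02), [0.5789, -0.0885, 0.0039]), (np.float64(0.021), [0.5788, -0.0883, 0.006])]
  single [(np.float64(0.029), [0.5811, -0.0884, -0.001]), (np.float64(0.032), [0.5814, -0.0886, 3.1312])]
  both [(np.float64(0.034), [0.5802, -0.0885, -0.0011]), (np.float64(0.034), [0.5798, -0.0885, 3.1429]), (np.float64(0.286), [0.5808, -0.0886, 1.207])]
```

View pics/c1.png

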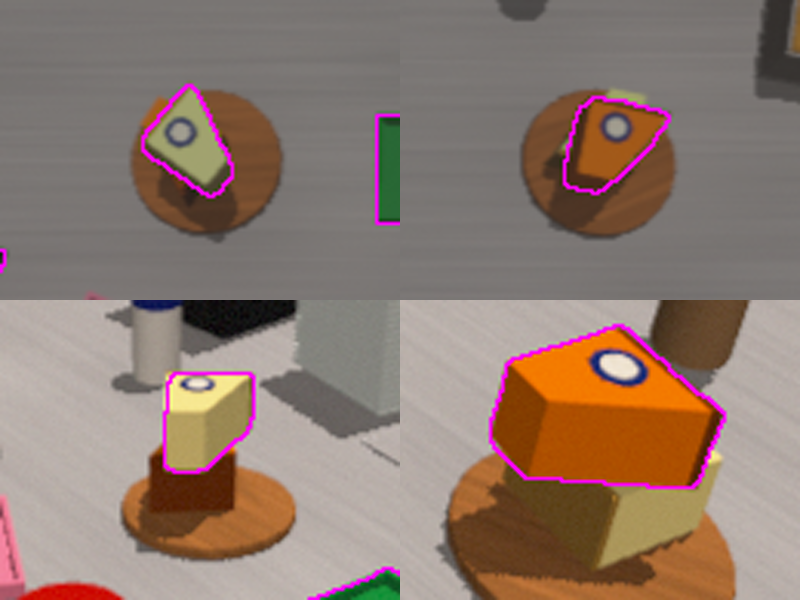

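```bash
cat > go.py <<'E'
import sys
from h import *
# usage: go.py x y z psi_deg   (tool-y yaw)  -> tool shift mm + turn deg
x,y,z,p=map(float,sys.argv[1:5]); s=read_state(); R=np.array(s["orientation"])
psi=np.degrees(np.arctan2(R[1,1],R[0,1])); d=(R.T@(np.array([x,y,z])-s["eef_pos"]))*1000
print("pos",s["eef_pos"].round(4),"psi",psi.round(1),"q7",np.degrees(s["joints"][6]).round(0),"open",round(s["opening"],4),"t",round(s["t"],1),"F",s["wrist_force"].round(1)); print("shift",d.round(1),"turn",round((psi-p+180)%360-180,1))
E
python3 go.py .5721 .1092 .2 53.8
```

```text
pos [0.2464 0.6015 0.2096] psi 67.7 q7 -1.0 open 0.0853 t 1.5 F [-0.9 -0.   0.7]
shift [-488.  -332.1    9.6] turn 13.9
```

```bash
python3 -m inch '[[[-20,-14,2,1],[-50,-34,4,2],[-85,-58,6,3],[-120,-82,8,4],[-155,-106,9,5],[-190,-130,9,6],[-225,-154,9,7],[-260,-178,9,8],[-295,-202,9,9],[-330,-226,9,10],[-365,-250,9,11],[-400,-274,9,12],[-430,-295,9,13],[-455,-312,9,13.9],[-475,-324,9,13.9],[-488,-332,9,13.9],[-488,-332,9,13.9],[-488,-332,9,13.9]]]' 1 60; python3 go.py .5721 .1092 .067 53.8
```

```text
t: 3.3
eef_pos: [0.5714, 0.1104, 0.2004]
orientation: [[-0.808, 0.59, -0.001], [0.59, 0.808, 0.001], [0.001, 0.0, -1.0]]
wrist_force: [-1.2, -0.3, 0.4]
opening: 0.0853
pos [0.5714 0.1104 0.2004] psi 53.9 q7 44.0 open 0.0853 t 3.3 F [-1.2 -0.3  0.4]
shift [ -1.5  -0.6 133.4] turn 0.1
```

```bash
python3 -m inch '[[[-1,-1,20,0],[-1.5,-1,45,0],[-1.5,-1,70,0],[-1.5,-1,95,0],[-1.5,-1,115,0],[-1.5,-1,128,0],[-1.5,-1,133,0],[-1.5,-1,133,0]]]' 1; python3 -m inch '[[[0,0,0,0],[0,0,0,0],[0,0,0,0],[0,0,0,0],[0,0,0,0],[0,0,0,0],[0,0,0,0],[0,0,0,0]]]' 0 60;  python3 go.py .5721 .1092 .2 53.8
```

```text
t: 4.1
eef_pos: [0.5715, 0.1097, 0.0672]
orientation: [[-0.808, 0.589, -0.002], [0.589, 0.808, 0.001], [0.002, -0.0, -1.0]]
wrist_force: [-0.4, -0.1, -0.6]
opening: 0.0852
t: 4.9
eef_pos: [0.5722, 0.11, 0.069]
orientation: [[-0.808, 0.589, 0.0], [0.589, 0.808, 0.002], [0.001, 0.002, -1.0]]
wrist_force: [-1.6, 0.5, 6.8]
opening: 0.0569
pos [0.5722 0.11   0.069 ] psi 53.9 q7 46.0 open 0.0569 t 4.9 F [-1.6  0.5  6.8]
shift [  -0.3   -0.5 -131. ] turn 0.1
```

```bash
python3 -m inch '[[[0,0,-8,0],[0,0,-20,0],[0,0,-45,0],[0,0,-75,0],[0,0,-105,0],[0,0,-125,0],[0,0,-131,0],[0,0,-131,0]]]' 0; python3 - <<'E'
from h import *
t,s=camera("top"),camera("side")
f=lambda c,x,y:cv2.resize(c["frame"][y-65:y+65,x-65:x+65],(400,400),interpolation=cv2.INTER_CUBIC)
cv2.imwrite("pics/c2.png",np.hstack([f(t,268,200),f(s,326,180)]))
E
python3 go.py .5985 -.1195 .2 0
```

```text
t: 5.7
eef_pos: [0.5727, 0.1099, 0.2012]
orientation: [[-0.808, 0.589, 0.002], [0.589, 0.808, 0.003], [-0.0, 0.004, -1.0]]
wrist_force: [0.8, -0.4, -1.2]
opening: 0.0567
pos [0.5714 0.1097 0.1992] psi 53.9 q7 45.0 open 0.0569 t 5.8 F [-0.2  0.  -1.7]
shift [-156.9 -169.3   -1.2] turn 53.9
```

View pics/c2.png

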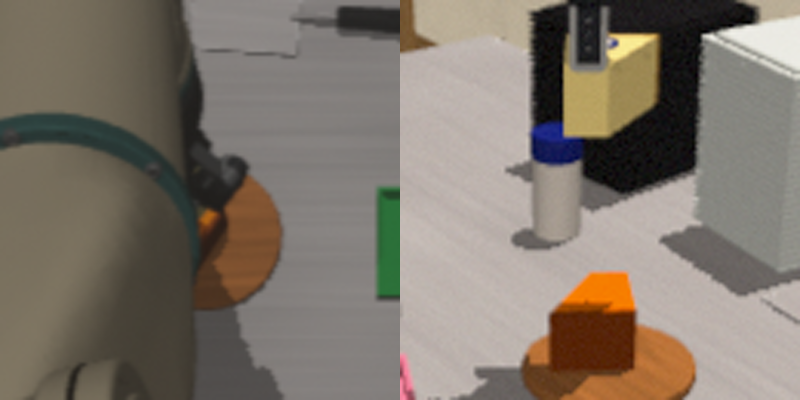

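```bash
python3 go.py .580 -.0575 .2 0
```

```text
pos [0.5714 0.1097 0.1992] psi 53.9 q7 45.0 open 0.0569 t 5.8 F [-0.2  0.  -1.7]
shift [-105.4 -130.    -1.1] turn 53.9
```

```bash
python3 -m inch '[[[-5,-6,0,3],[-14,-17,0,8],[-25,-31,0,14],[-38,-47,0,20],[-51,-63,0,27],[-64,-79,0,34],[-77,-95,0,41],[-89,-110,0,47],[-98,-121,0,51],[-104,-128,0,53.5],[-105.4,-130,0,53.9],[-105.4,-130,0,53.9],[-105.4,-130,0,53.9]]]' 0; python3 go.py .580 -.0575 .0195 0
```

```text
t: 7.1
eef_pos: [0.5799, -0.0564, 0.1986]
orientation: [[-0.002, 1.0, -0.002], [1.0, 0.002, 0.003], [0.003, -0.002, -1.0]]
wrist_force: [0.0, -0.5, -0.5]
opening: 0.0569
pos [ 0.5799 -0.0564  0.1986] psi 0.1 q7 17.0 open 0.0569 t 7.1 F [ 0.  -0.5 -0.5]
shift [ -1.6   0.5 179.1] turn 0.1
```

```bash
python3 -m inch '[[[-1,0,15,0],[-1,0,40,0],[-1,0,70,0],[-1,0,100,0],[-1,0,130,0],[-1,0,152,0],[-1,0,166,0],[-1,0,174,0],[-1,0,178,0],[-1,0,179,0],[-1,0,179,0]]]' 0; python3 -m inch '[[[0,0,0,0],[0,0,0,0],[0,0,0,0],[0,0,0,0],[0,0,0,0]]]' 1;  python3 -m inch '[[[0,0,-10,0],[0,0,-30,0],[0,0,-60,0],[0,0,-100,0],[0,0,-135,0],[0,0,-165,0],[0,0,-180,0],[0,0,-180,0]]]' 1; python3 - <<'E'
from h import *
t,s=camera("top"),camera("side")
ya=np.arange(8)*np.pi/4
for n,x0,z in (("pale_label",(.598,-.0575),.004),("orange_plain",(.582,.11),.01)):
    V=[(c,m) for c in(t,s) if (m:=near(c,n,[*x0,z+.022])) is not None]
    for v in V: print(n,v[1].sum(),fit([v],W,.044,z,x0,ya)[:2])
    if len(V)>1: print(n,fit(V,W,.044,z,x0,ya)[:2])
f=lambda c,x,y:cv2.resize(c["frame"][y-80:y+80,x-80:x+80],(400,400),interpolation=cv2.INTER_CUBIC)
cv2.imwrite("pics/c3.png",np.hstack([f(t,300,208),f(s,360,240)]))
E
```

```text
t: 8.2
eef_pos: [0.5802, -0.057, 0.0204]
orientation: [[-0.002, 1.0, -0.001], [1.0, 0.002, 0.002], [0.002, -0.001, -1.0]]
wrist_force: [0.2, 0.6, -1.5]
opening: 0.0568
t: 8.7
eef_pos: [0.5803, -0.057, 0.0205]
orientation: [[-0.002, 1.0, -0.0], [1.0, 0.002, 0.002], [0.002, -0.0, -1.0]]
wrist_force: [0.1, 0.2, 0.3]
opening: 0.0854
t: 9.5
eef_pos: [0.582, -0.0578, 0.2037]
orientation: [[-0.002, 1.0, 0.005], [1.0, 0.002, 0.002], [0.002, 0.005, -1.0]]
wrist_force: [0.0, -0.5, 0.3]
opening: 0.0857
pale_label 1331 [(np.float64(0.048), [0.5989, -0.0582, 3.0987]), (np.float64(0.049), [0.5994, -0.0587, 3.0857])]
orange_plain 760 [(np.float64(0.06), [0.5883, 0.1035, 1.0168]), (np.float64(0.065), [0.5883, 0.103, 0.9826])]
```

View pics/c3.png

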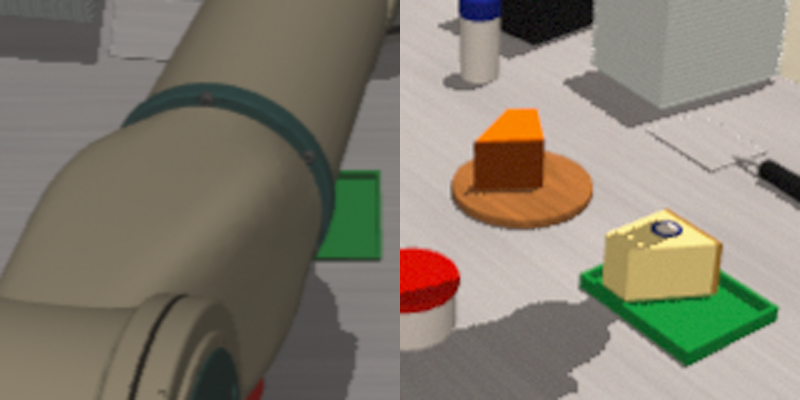

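```bash
python3 go.py .5168 -.3268 .2 -13.5
```

```text
pos [ 0.5795 -0.0573  0.1993] psi 0.1 q7 17.0 open 0.0855 t 9.8 F [ 0.9  0.  -0.7]
shift [-269.4  -63.2   -1.3] turn 13.6
```

```bash
python3 -m inch '[[[-12,-3,0,1],[-35,-8,0,2],[-65,-15,0,4],[-100,-23,0,6],[-135,-31,0,8],[-170,-40,0,10],[-205,-48,0,12],[-235,-55,0,13.6],[-256,-60,0,13.6],[-267,-63,0,13.6],[-269.4,-63.2,0,13.6],[-269.4,-63.2,0,13.6]]]' 1
python3 - <<'E'
from h import *
t,s=camera("top"),camera("side")
ya=np.arange(8)*np.pi/4
for n,x0,z in (("pale_label",(.598,-.0575),.004),("orange_plain",(.588,.1035),.01)):
    V=[(c,m) for c in(t,s) if (m:=near(c,n,[*x0,z+.022])) is not None]
    for v in V: print(n,v[1].sum(),fit([v],W,.044,z,x0,ya)[:2])
    if len(V)>1: print(n,fit(V,W,.044,z,x0,ya)[:2])
E
python3 go.py .5168 -.3268 .06 -13.5
```

```text
t: 11.0
eef_pos: [0.5168, -0.3262, 0.1984]
orientation: [[0.233, 0.972, -0.003], [0.972, -0.233, 0.004], [0.003, -0.004, -1.0]]
wrist_force: [0.6, 0.9, -0.2]
opening: 0.0854
pale_label 529 [(np.float64(0.042), [0.5956, -0.0584, 3.1324]), (np.float64(0.043), [0.5955, -0.0579, 3.1386])]
pale_label 1272 [(np.float64(0.077), [0.5987, -0.0573, 3.1473]), (np.float64(0.078), [0.5988, -0.0563, 3.1753])]
pale_label [(np.float64(0.068), [0.5958, -0.0586, 3.1438]), (np.float64(0.073), [0.5965, -0.0584, 3.1443])]
orange_plain 513 [(np.float64(0.087), [0.5858, 0.1022, 1.012]), (np.float64(0.09), [0.5855, 0.102, 1.0001])]
orange_plain 786 [(np.float64(0.034), [0.5884, 0.1037, 1.0222]), (np.float64(0.035), [0.5883, 0.1039, 1.0343])]
orange_plain [(np.float64(0.07), [0.5874, 0.1032, 1.0229]), (np.float64(0.072), [0.5874, 0.1026, 1.0312])]
pos [ 0.5173 -0.3258  0.1988] psi -13.4 q7 32.0 open 0.0856 t 11.3 F [ 0.8  0.2 -0.1]
shift [ -1.5   0.2 138.8] turn 0.1
```

```bash
python3 -m inch '[[[-1,0,20,0],[-1.5,0,45,0],[-1.5,0,75,0],[-1.5,0,103,0],[-1.5,0,123,0],[-1.5,0,134,0],[-1.5,0,138,0],[-1.5,0,138,0]]]' 1; python3 -m inch '[[[0,0,0,0],[0,0,0,0],[0,0,0,0],[0,0,0,0],[0,0,0,0],[0,0,0,0],[0,0,0,0],[0,0,0,0]]]' 0 60; python3 -m inch '[[[0,0,-8,0],[0,0,-20,0],[0,0,-45,0],[0,0,-75,0],[0,0,-105,0],[0,0,-130,0],[0,0,-138,0],[0,0,-138,0]]]' 0;  python3 go.py .4818 .3573 .2 -25.4
```

```text
t: 12.1
eef_pos: [0.5168, -0.3268, 0.0609]
orientation: [[0.231, 0.973, -0.003], [0.973, -0.231, 0.003], [0.002, -0.003, -1.0]]
wrist_force: [0.6, -0.3, 0.6]
opening: 0.0853
t: 12.9
eef_pos: [0.5181, -0.3274, 0.0626]
orientation: [[0.231, 0.973, 0.0], [0.973, -0.231, 0.002], [0.002, 0.0, -1.0]]
wrist_force: [0.6, 0.8, 5.7]
opening: 0.0584
t: 13.7
eef_pos: [0.5186, -0.3281, 0.2022]
orientation: [[0.231, 0.973, 0.003], [0.973, -0.231, 0.0], [0.001, 0.003, -1.0]]
wrist_force: [-0.5, 0.9, -1.6]
opening: 0.0585
pos [ 0.5186 -0.3281  0.2022] psi -13.4 q7 33.0 open 0.0585 t 13.7 F [-0.5  0.9 -1.6]
shift [ 658.3 -194.3    2.2] turn 12.0
```

```bash
python3 go.py .5085 .3573 .2 -25.4
```

```text
pos [ 0.5186 -0.3281  0.2022] psi -13.4 q7 33.0 open 0.0585 t 13.7 F [-0.5  0.9 -1.6]
shift [ 664.4 -168.3    2.3] turn 12.0
```

```bash
python3 -m inch '[[[8,-2,0,0],[24,-6,0,0],[48,-12,0,1],[80,-20,0,1],[119,-30,0,2],[160,-40,0,3],[202,-51,0,4],[245,-62,0,4],[290,-73,0,5],[335,-85,0,6],[380,-96,0,7],[425,-108,0,8],[470,-119,0,9],[515,-130,0,10],[556,-141,0,10],[592,-150,0,11],[622,-158,0,11],[645,-163,0,12],[658,-167,0,12],[664.4,-168.3,0,12]]]' 0; python3 -m inch '[[[0,0,0,0],[0,0,0,0]]]' 0; python3 go.py .5085 .3573 .0135 -25.4
```

```text
t: 15.7
eef_pos: [0.5065, 0.3589, 0.2011]
orientation: [[0.426, 0.905, 0.001], [0.905, -0.426, -0.001], [-0.0, 0.001, -1.0]]
wrist_force: [-0.4, -0.6, -1.6]
opening: 0.058
t: 15.9
eef_pos: [0.5061, 0.3576, 0.2007]
orientation: [[0.427, 0.904, -0.0], [0.904, -0.427, -0.002], [-0.002, 0.0, -1.0]]
wrist_force: [0.0, -0.1, -1.5]
opening: 0.0586
pos [0.5061 0.3576 0.2007] psi -25.3 q7 -44.0 open 0.0586 t 15.9 F [ 0.  -0.1 -1.5]
shift [  1.1   2.2 187.2] turn 0.1
```

```bash
python3 -m inch '[[[1,1,15,0],[1,2,40,0],[1,2,70,0],[1,2,100,0],[1,2,130,0],[1,2,155,0],[1,2,172,0],[1,2,182,0],[1,2,186,0],[1,2,187,0],[1,2,187,0]]]' 0; python3 -m inch '[[[0,0,0,0],[0,0,0,0],[0,0,0,0],[0,0,0,0],[0,0,0,0]]]' 1;  python3 -m inch '[[[0,0,-10,0],[0,0,-30,0],[0,0,-60,0],[0,0,-100,0],[0,0,-135,0],[0,0,-165,0],[0,0,-187,0],[0,0,-187,0]]]' 1; python3 - <<'E'
from h import *
t,s=camera("top"),camera("side")
ya=np.arange(8)*np.pi/4
for n,x0,z in (("orange_label",(.525,.35),.004),("pale_plain",(.52,-.345),.01)):
    V=[(c,m) for c in(t,s) if (m:=near(c,n,[*x0,z+.022])) is not None]
    for v in V: print(n,v[1].sum(),fit([v],W,.044,z,x0,ya)[:2])
    if len(V)>1: print(n,fit(V,W,.044,z,x0,ya)[:2])
f=lambda c,x,y:cv2.resize(c["frame"][y-60:y+60,x-60:x+60],(400,400),interpolation=cv2.INTER_CUBIC)
cv2.imwrite("pics/c4.png",np.hstack([f(t,457,235),f(s,245,205)]))
E
```

```text
t: 17.0
eef_pos: [0.5089, 0.3573, 0.0144]
orientation: [[0.427, 0.904, 0.001], [0.904, -0.427, -0.001], [-0.001, 0.001, -1.0]]
wrist_force: [0.7, -0.7, -1.6]
opening: 0.0581
t: 17.5
eef_pos: [0.509, 0.3574, 0.0146]
orientation: [[0.427, 0.904, 0.001], [0.904, -0.427, -0.001], [-0.001, 0.001, -1.0]]
wrist_force: [0.5, -0.5, -0.1]
opening: 0.0852
t: 18.3
eef_pos: [0.511, 0.3585, 0.2059]
orientation: [[0.427, 0.904, 0.007], [0.904, -0.427, 0.003], [0.006, 0.005, -1.0]]
wrist_force: [0.6, 0.7, 0.9]
opening: 0.0857
orange_label 644 [(np.float64(0.042), [0.5239, 0.3507, 2.698]), (np.float64(0.043), [0.5239, 0.3507, 2.689])]
orange_label 607 [(np.float64(0.072), [0.5273, 0.348, 2.657]), (np.float64(0.072), [0.5274, 0.3482, 2.6627])]
orange_label [(np.float64(0.082), [0.5248, 0.3504, 2.7143]), (np.float64(0.082), [0.5247, 0.3509, 2.7187])]
pale_plain 604 [(np.float64(0.047), [0.5173, -0.3466, -0.2109]), (np.float64(0.047), [0.5172, -0.3466, 6.0617])]
pale_plain 2670 [(np.float64(0.025), [0.5186, -0.3468, -0.2024]), (np.float64(0.025), [0.5184, -0.3462, -0.2202])]
pale_plain [(np.float64(0.039), [0.5178, -0.3467, -0.2087]), (np.float64(0.039), [0.5178, -0.3467, 6.073])]
```

View pics/c4.png

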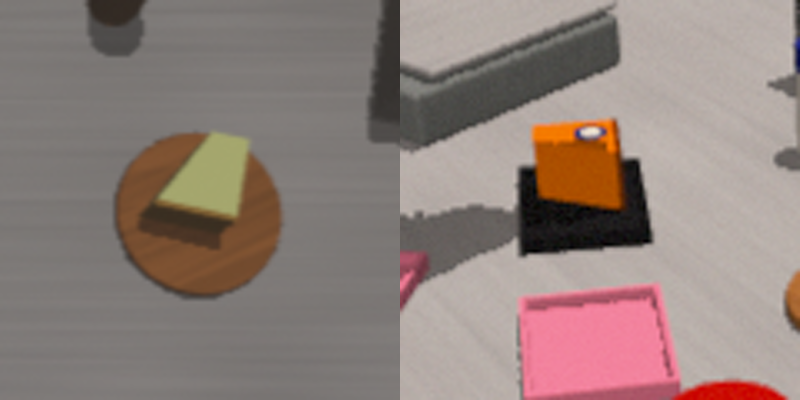

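```bash
python3 go.py .5968 .1186 .2 58.6
```

```text
pos [0.5081 0.3572 0.2004] psi -25.3 q7 -44.0 open 0.0852 t 18.6 F [-0.3 -0.3  0.1]
shift [-177.9  182.1    0.9] turn -83.9
```

```bash
python3 -m inch '[[[-8,8,0,-4],[-22,23,0,-10],[-40,41,0,-18],[-58,59,0,-26],[-76,77,0,-34],[-94,95,0,-42],[-112,113,0,-50],[-130,131,0,-58],[-147,149,0,-66],[-161,164,0,-74],[-172,175,0,-80],[-177,181,0,-83],[-178,182,0,-84],[-178,182,0,-84],[-178,182,0,-84]]]' 1; python3 go.py .5968 .1186 .0165 58.6
```

```text
t: 20.1
eef_pos: [0.5961, 0.1195, 0.2004]
orientation: [[-0.855, 0.519, -0.002], [0.519, 0.855, -0.002], [0.001, -0.003, -1.0]]
wrist_force: [0.7, 0.4, 0.0]
opening: 0.085
pos [0.5961 0.1195 0.2004] psi 58.7 q7 48.0 open 0.085 t 20.1 F [0.7 0.4 0. ]
shift [-1.100e+00  1.000e-01  1.839e+02] turn 0.1
```

```bash
python3 -m inch '[[[-1,0,20,0],[-1,0,50,0],[-1,0,85,0],[-1,0,120,0],[-1,0,148,0],[-1,0,168,0],[-1,0,179,0],[-1,0,183,0],[-1,0,183,0]]]' 1; python3 -m inch '[[[0,0,0,0],[0,0,0,0],[0,0,0,0],[0,0,0,0],[0,0,0,0],[0,0,0,0],[0,0,0,0],[0,0,0,0]]]' 0 60; python3 -m inch '[[[0,0,-8,0],[0,0,-20,0],[0,0,-45,0],[0,0,-75,0],[0,0,-110,0],[0,0,-145,0],[0,0,-170,0],[0,0,-183,0],[0,0,-183,0]]]' 0;  python3 go.py .4819 .3013 .2 -25.4
```

```text
t: 21.0
eef_pos: [0.5968, 0.119, 0.0175]
orientation: [[-0.855, 0.519, -0.002], [0.519, 0.855, -0.002], [0.0, -0.003, -1.0]]
wrist_force: [-0.0, -0.6, -0.5]
opening: 0.0853
t: 21.8
eef_pos: [0.5978, 0.1192, 0.0193]
orientation: [[-0.855, 0.519, 0.001], [0.519, 0.855, -0.001], [-0.001, -0.001, -1.0]]
wrist_force: [-0.1, -0.2, 4.9]
opening: 0.0581
t: 22.7
eef_pos: [0.5989, 0.1197, 0.2047]
orientation: [[-0.855, 0.519, 0.005], [0.519, 0.855, -0.0], [-0.004, 0.002, -1.0]]
wrist_force: [-0.2, -0.3, -1.8]
opening: 0.0582
pos [0.5989 0.1197 0.2047] psi 58.7 q7 49.0 open 0.0582 t 22.7 F [-0.2 -0.3 -1.8]
shift [194.3  94.5   4. ] turn 84.1
```

```bash
python3 -m inch '[[[8,4,0,4],[24,12,0,10],[44,21,0,18],[64,31,0,26],[84,41,0,34],[104,50,0,42],[124,60,0,50],[144,70,0,58],[162,79,0,66],[177,86,0,74],[188,92,2,80],[193,94,4,83],[194.3,94.5,4,84],[194.3,94.5,4,84],[194.3,94.5,4,84]]]' 0; python3 go.py .4819 .3013 .014 -25.4
```

```text
t: 24.2
eef_pos: [0.482, 0.3005, 0.1996]
orientation: [[0.427, 0.904, 0.005], [0.904, -0.427, -0.001], [0.001, 0.005, -1.0]]
wrist_force: [0.8, 0.0, -2.3]
opening: 0.058
pos [0.482  0.3005 0.1996] psi -25.3 q7 -40.0 open 0.058 t 24.2 F [ 0.8  0.  -2.3]
shift [  0.6  -1.3 185.6] turn 0.1
```

```bash
python3 -m inch '[[[0,-1,15,0],[0,-1,40,0],[0,-1,70,0],[0,-1,100,0],[0,-1,130,0],[0,-1,155,0],[0,-1,172,0],[0,-1,181,0],[0,-1,185,0],[0,-1,185.5,0],[0,-1,185.5,0]]]' 0; python3 -m inch '[[[0,0,0,0],[0,0,0,0],[0,0,0,0],[0,0,0,0],[0,0,0,0]]]' 1;  python3 -m inch '[[[0,0,-10,0],[0,0,-30,0],[0,0,-60,0],[0,0,-100,0],[0,0,-135,0],[0,0,-165,0],[0,0,-187,0],[0,0,-187,0]]]' 1; python3 go.py .5354 -.3504 .2 -11.9
```

```text
t: 25.3
eef_pos: [0.4826, 0.3009, 0.0149]
orientation: [[0.427, 0.904, 0.006], [0.904, -0.427, -0.001], [0.002, 0.006, -1.0]]
wrist_force: [-0.3, 0.3, -1.4]
opening: 0.0579
t: 25.8
eef_pos: [0.4827, 0.301, 0.015]
orientation: [[0.427, 0.904, 0.006], [0.904, -0.427, -0.0], [0.002, 0.006, -1.0]]
wrist_force: [-0.2, 0.3, -0.2]
opening: 0.0854
t: 26.6
eef_pos: [0.4836, 0.3018, 0.2059]
orientation: [[0.427, 0.904, 0.012], [0.904, -0.427, 0.004], [0.008, 0.009, -1.0]]
wrist_force: [0.2, -0.6, -0.0]
opening: 0.0855
pos [0.4836 0.3018 0.2059] psi -25.3 q7 -40.0 open 0.0855 t 26.6 F [ 0.2 -0.6 -0. ]
shift [-567.7  325.2    4.2] turn -13.4
```

```bash
python3 -m inch '[[[-12,7,0,0],[-40,23,0,-1],[-75,43,0,-2],[-112,64,0,-3],[-149,85,0,-4],[-186,107,0,-5],[-223,128,0,-6],[-260,149,0,-6],[-297,170,0,-7],[-334,191,0,-8],[-371,212,0,-9],[-408,233,0,-10],[-445,254,0,-11],[-480,275,0,-12],[-510,292,0,-12],[-533,305,0,-13],[-550,315,2,-13.4],[-562,322,4,-13.4],[-567.7,325.2,4,-13.4],[-567.7,325.2,4,-13.4]]]' 1; python3 - <<'E'
from h import *
t,s=camera("top"),camera("side")
ya=np.arange(8)*np.pi/4
for n,x0,z in (("orange_label",(.525,.35),.004),("orange_plain",(.466,.309),.004)):
    V=[(c,m) for c in(t,s) if (m:=near(c,n,[*x0,z+.022],15)) is not None]
    for v in V: print(n,v[1].sum(),fit([v],W,.044,z,x0,ya)[:2])
f=lambda c,x,y:cv2.resize(c["frame"][y-60:y+60,x-60:x+60],(400,400),interpolation=cv2.INTER_CUBIC)
cv2.imwrite("pics/c5.png",np.hstack([f(t,176,249),f(s,245,205)]))
E
python3 go.py .5354 -.3504 .0165 -11.9
```

```text
t: 28.6
eef_pos: [0.5346, -0.3508, 0.1996]
orientation: [[0.207, 0.978, 0.011], [0.978, -0.207, 0.004], [0.006, 0.009, -1.0]]
wrist_force: [-0.2, 0.1, -0.6]
opening: 0.0853
orange_label 485 [(np.float64(0.232), [0.5245, 0.3513, 2.6235]), (np.float64(0.236), [0.5235, 0.3497, 2.5622])]
orange_label 176 [(np.float64(0.681), [0.5646, 0.4302, 2.6683]), (np.float64(0.689), [0.5332, 0.3869, 1.5326])]
orange_plain 614 [(np.float64(0.117), [0.4691, 0.3156, -0.4599]), (np.float64(0.119), [0.4692, 0.3149, 5.8358])]
pos [ 0.5358 -0.3492  0.2004] psi -11.8 q7 35.0 open 0.0858 t 28.9 F [ 0.8 -0.2 -0.6]
shift [ -2.4  -2.2 183.8] turn 0.1
```

View pics/c5.png

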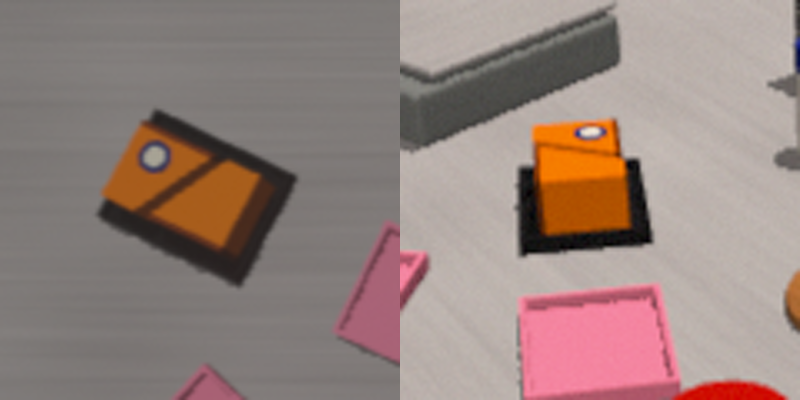

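```bash
python3 -m inch '[[[-1,-1,20,0],[-1,-1,50,0],[-1,-1,85,0],[-1,-1,120,0],[-1,-1,148,0],[-1,-1,168,0],[-1,-1,179,0],[-1,-1,183,0],[-1,-1,183,0]]]' 1; python3 -m inch '[[[0,0,0,0],[0,0,0,0],[0,0,0,0],[0,0,0,0],[0,0,0,0],[0,0,0,0],[0,0,0,0],[0,0,0,0]]]' 0 60; python3 -m inch '[[[0,0,-8,0],[0,0,-20,0],[0,0,-45,0],[0,0,-75,0],[0,0,-110,0],[0,0,-145,0],[0,0,-170,0],[0,0,-183,0],[0,0,-183,0]]]' 0;  python3 go.py .580 -.1205 .2 0
```

```text
t: 29.8
eef_pos: [0.5371, -0.3492, 0.0176]
orientation: [[0.204, 0.979, 0.012], [0.979, -0.204, 0.004], [0.006, 0.011, -1.0]]
wrist_force: [0.5, 0.7, -0.9]
opening: 0.0855
t: 30.6
eef_pos: [0.538, -0.35, 0.0194]
orientation: [[0.204, 0.979, 0.015], [0.979, -0.204, 0.003], [0.005, 0.014, -1.0]]
wrist_force: [-2.4, 0.8, 5.9]
opening: 0.0583
t: 31.5
eef_pos: [0.5362, -0.3512, 0.2049]
orientation: [[0.204, 0.979, 0.018], [0.979, -0.204, 0.0], [0.004, 0.018, -1.0]]
wrist_force: [-0.5, -0.3, -1.6]
opening: 0.0583
pos [ 0.5362 -0.3512  0.2049] psi -11.8 q7 35.0 open 0.0583 t 31.5 F [-0.5 -0.3 -1.6]
shift [234.8  -4.3   5.7] turn -11.8
```

```bash
python3 -m inch '[[[10,0,0,-1],[28,0,0,-2],[52,-1,0,-3],[80,-1,0,-4],[108,-2,0,-6],[136,-2,0,-8],[164,-3,0,-9],[190,-3,1,-10],[212,-4,2,-11],[226,-4,4,-11.8],[233,-4,5,-11.8],[234.8,-4.3,5,-11.8],[234.8,-4.3,5,-11.8]]]' 0; python3 go.py .580 -.1200 .014 0
```

```text
t: 32.8
eef_pos: [0.5797, -0.1212, 0.2005]
orientation: [[0.0, 1.0, 0.018], [1.0, -0.0, -0.0], [-0.0, 0.018, -1.0]]
wrist_force: [0.1, -0.6, -0.9]
opening: 0.0583
pos [ 0.5797 -0.1212  0.2005] psi -0.0 q7 24.0 open 0.0583 t 32.8 F [ 0.1 -0.6 -0.9]
shift [  1.3  -2.9 186.5] turn -0.0
```

```bash
python3 -m inch '[[[1,-1,15,0],[1,-2,40,0],[1,-2,70,0],[1,-2,100,0],[1,-3,130,0],[1,-3,155,0],[1,-3,172,0],[1,-3,182,0],[1,-3,186,0],[1,-3,186.5,0],[1,-3,186.5,0]]]' 0; python3 -m inch '[[[0,0,0,0],[0,0,0,0],[0,0,0,0],[0,0,0,0],[0,0,0,0]]]' 1;  python3 -m inch '[[[0,0,-10,0],[0,0,-30,0],[0,0,-60,0],[0,0,-100,0],[0,0,-135,0],[0,0,-165,0],[0,0,-187,0],[0,0,-187,0]]]' 1; python3 go.py .5 -.37 .25 0
```

```text
t: 33.9
eef_pos: [0.5806, -0.1207, 0.0148]
orientation: [[0.001, 1.0, 0.019], [1.0, -0.001, -0.001], [-0.001, 0.019, -1.0]]
wrist_force: [0.9, -0.7, -1.5]
opening: 0.0579
t: 34.4
eef_pos: [0.5807, -0.1207, 0.0149]
orientation: [[0.0, 1.0, 0.019], [1.0, -0.0, -0.001], [-0.001, 0.019, -1.0]]
wrist_force: [-0.2, 0.1, 0.1]
opening: 0.0854
t: 35.2
eef_pos: [0.5792, -0.1213, 0.2061]
orientation: [[0.001, 1.0, 0.027], [1.0, -0.001, -0.002], [-0.002, 0.027, -1.0]]
wrist_force: [0.3, 0.3, -0.4]
opening: 0.0854
pos [ 0.5792 -0.1213  0.2061] psi -0.0 q7 24.0 open 0.0854 t 35.2 F [ 0.3  0.3 -0.4]
shift [-248.8  -77.8  -45.5] turn -0.0
```

Clear the arm to the side and check everything.

```bash
python3 -m inch '[[[-15,-5,-3,0],[-45,-14,-8,0],[-80,-25,-15,0],[-115,-36,-21,0],[-150,-47,-27,0],[-185,-58,-34,0],[-215,-67,-40,0],[-238,-75,-44,0],[-248,-78,-45,0],[-248,-78,-45,0],[-248,-78,-45,0],[-248,-78,-45,0]]]' 1; python3 - <<'E'
from h import *
t,s=camera("top"),camera("side")
for n,tr,x0,y0 in (("orange_label",(.4952,.3293,-.442),.018,.031),("orange_plain",(.4952,.3293,-.442),-.018,-.031),("pale_label",(.58,-.0885,0),.018,.031),("pale_plain",(.58,-.0885,0),-.018,-.031)):
    c,q=np.cos(tr[2]),np.sin(tr[2]); w=(tr[0]+c*x0-q*y0,tr[1]+q*x0+c*y0); yw=tr[2]+(np.pi if x0>0 else 0)
    m=near(t,n,[*w,.026],18)
    if m is None: print(n,"no mask"); continue
    r=fit([(t,m)],W,.044,.004,w,[yw])[0]; d=np.array(r[1][:2])-tr[:2]
    print(n,r[0],"tray xy mm",np.round([1000*(c*d[0]+q*d[1]),1000*(-q*d[0]+c*d[1])],1),"dyaw",round(r[1][2]-yw,3))
for o in("blue_shaker","black_shaker","sauce_pot"):
    print(o,[ray(c,p[0]["xy"][0]*640,p[0]["xy"][1]*480,0).round(3).tolist() for c in(t,s) if (p:=place_of(o,c))])
# overlay ideal outlines (tops)
f=lambda c,x,y,r=60:cv2.resize(c["frame"][y-r:y+r,x-r:x+r],(400,300*4//3),interpolation=cv2.INTER_CUBIC)
cv2.imwrite("pics/c6.png",np.hstack([f(t,349,215,50),f(s,391,275,70)]))
E
```

```text
t: 36.4
eef_pos: [0.5006, -0.3671, 0.2489]
orientation: [[-0.002, 1.0, 0.026], [1.0, 0.002, -0.0], [-0.0, 0.026, -1.0]]
wrist_force: [0.4, 1.0, -0.3]
opening: 0.0858
orange_label 0.15 tray xy mm [18.1 32.8] dyaw -0.099
orange_plain 0.05 tray xy mm [-18.7 -33. ] dyaw 0.04
pale_label 0.05 tray xy mm [15.2 32. ] dyaw -0.008
pale_plain 0.054 tray xy mm [-21.3 -32.1] dyaw -0.02
blue_shaker [[0.689, 0.311, 0.0], [0.685, 0.3, -0.0]]
black_shaker [[0.679, -0.299, 0.0], [0.685, -0.292, -0.0]]
sauce_pot [[0.41, 0.001, 0.0], [0.408, -0.007, 0.0]]
```

View pics/c6.png

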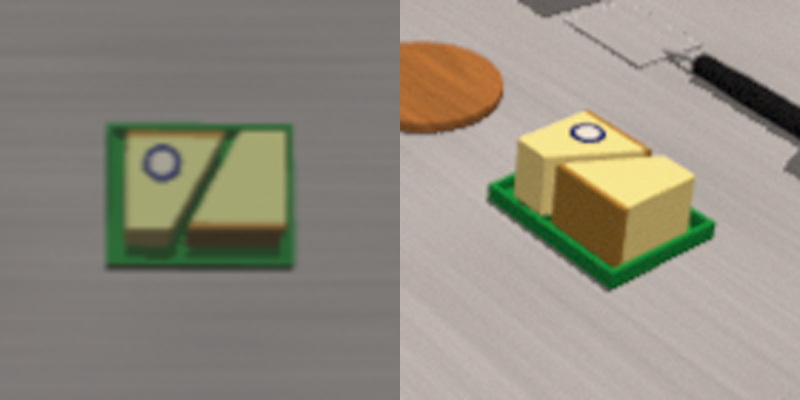

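All four are in place, flat, and well within tolerance.

```bash
python3 -c "
from station import *
print(job_done())"
```

```text
the job is handed in; nothing more can be done
None
```

I took both stacks apart and handed the job in at about 37 s of the 112 s allowed. The two orange wedges are in the black tray and the two pale wedges are in the green tray. Each pair lies flat and head to tail.

| Wedge | Tray | x, y in tray frame (mm) | Yaw error (rad) |
|---|---|---|---|
| orange_label | black | 18, 33 | -0.10 |
| orange_plain | black | -19, -33 | 0.04 |
| pale_label | green | 15, 32 | -0.01 |
| pale_plain | green | -21, -32 | -0.02 |

- **Tolerances:** the fitted positions and yaws are within the limits. I did not measure foot height or tilt directly. I judged those from the pictures and from the height at which each wedge was released.
- **Bystanders:** the two shakers and the sauce pot still read within about 12 mm of where they started, which is close to the noise of the network estimates.
- **Robot:** the gripper was open and parked clear of everything at hand-in.
- **Weak check:** the final top-view fit of orange_label was poor (mismatch 0.15) because its mask was incomplete once its neighbour was in. An earlier side-view fit in the black tray failed outright for the same reason. The cleaner fit made just after placing it gave a yaw error under 0.02 rad, and the picture after the second orange wedge went in showed it straight.

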